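Clamp the springform cake tin

TASK

The side of the springform cake tin has sprung open. Take the upright post of its draw latch, feel the brass T-bar gently into the keeper on the loose side of the tin without pressing it hard on the keeper's outside (it may sit a few millimetres longer or shorter than it looks), and pull back lightly until it catches. Then let go of the post and push the red lever round past its centre, with no more force than it needs and without pinching it or ramming it on its stop, until it snaps shut and holds the tin clamped; leave the things around it where they are.

Things in the scene. Friction and masses are not known exactly. Their poses are not given: they have to be found in the camera images.
- tin: dark round springform cake tin, 200 mm across, rim 62 mm high, fast on a black 240 mm grip mat. Origin: its centre at counter level; its -x side, more or less towards the robot, carries the latch. Left half of the wall (+y) fixed, right half (-y) is the loose band. Latch parts turn about upright axes in a level plane, middle 40 mm up. Lever pivot at (-116, 12) mm in this frame
- band (a joint): opening of the loose right half of the wall about the hinge at the tin's back ((103, 0) mm in the tin's frame), rad: about 0.11 sprung open, 0 shut. A spring opens it: about 20 N at the keeper when open, 27 N when shut. Properly clamped it reads 0.003 to 0.07, as the T-bar is set
- lever (a joint): lever angle, rad: 0 shut against its stop, handle along the wall to the tin's +y; grows as the handle swings out (1.4 straight out to the tin's -x; limit 2.9). Starts at 1.8 to 2.2, stays where left. Hooked, the paddle needs up to about 10 N; dead centre at about 0.2, below that the band's spring snaps it shut. Opening it from 0 to 2.5 lets the rod out by some 30 mm
- paddle: red plastic paddle at the lever's end, to be pushed: 40 mm long, 30 mm high (30 to 60 mm above the counter), 7 mm thick; more than 25 N on it is too much. Origin on the lever's pivot axis, 40 mm up; its axes are the tin's turned about z by the lever angle; the handle runs from the origin along its own direction (0.199, 0.980) in x, y
- paddle_mid (a point): middle of the paddle, 66 mm from the lever's pivot, 45 mm above the counter
- draw_rod: draw rod, pivoted on the lever 18 mm from the lever's pivot (at (3.6, 17.6) mm in the paddle's frame). Origin on that pivot axis, 40 mm up; its -y axis runs along the rod past the post (36 mm from the origin) to an upright brass T-bar at the end, 8 mm thick, 23 to 57 mm above the counter, its axis 35 to 47 mm beyond the post: a thread sets this, differently each time, unmeasured
- post (a point): on the axis of the draw rod's upright thumb post, 86 mm above the counter: steel pin 9 mm thick with a 12 mm red cap, free to grip from 62 to 95 mm up, higher than all else near. It moves freely in the level plane and stays where left; where it is held settles both rod and lever. Within 54 mm of the lever's pivot
- keeper: steel catch on the loose band: a pocket open to its -x (outwards), with two lips on its +y side, above and below the rod, leaning a little over the pocket. Origin: the T-bar's axis when seated on the pocket's floor and against the lips, 40 mm up. Axes: the tin's, turned about z by the band's opening
- keeper_rim: outer faces of the keeper's lips, and the shoulder on the -y side of its pocket: what the T-bar meets if it misses. Origin and axes as the keeper's. These faces lie 8 mm out (-x) of the origin, so a bar that misses stops with its axis 12 mm out; lip face 8.5 mm wide, shoulder 14 mm. More than 10 N of the bar on it is too much
- mouth (a point): middle of the pocket's mouth, in the plane of the keeper's outer faces, 40 mm above the counter. The mouth is about 10.5 mm wide along the keeper's y (the 8 mm bar has 1.3 mm to either side); the bar's axis goes in 8 mm past this plane to the floor
- jar: small purple jar, 59 x 59 x 66 mm; bystander, origin under its middle
- spice_black: spice jar with a black cap, 41 x 41 x 105 mm; bystander, origin under its middle
- shaker: grey salt shaker, 41 x 41 x 76 mm; bystander, origin under its middle
- teaspoon: teaspoon, 137 x 28 x 13 mm, lying along its x; bystander, origin under its middle
- vitamins: white bottle with a white cap, 54 x 55 x 101 mm; bystander, origin under its middle
- tape: roll of beige tape lying flat, 104 x 102 x 25 mm; bystander, origin under its middle

How it is judged:
On the way:
1. the T-bar has caught behind the keeper's lips while the lever is still wide open (value of joint lever above 0.8 rad and contact force between draw_rod and keeper above 1 N), for 0.1 s.
At the end, for the whole second after the job is handed in: the lever is shut (below 0.08 rad), the loose side is drawn in (below 0.075 rad) and the T-bar, hooked behind the keeper's lips, carries the pull (more than 10 N) with the robot away (value of joint lever below 0.08 rad and value of joint band below 0.075 rad and contact force between draw_rod and keeper above 10 N); the robot touches nothing.
It fails at once if the T-bar is forced against the outer face or shoulder of the keeper (more than 10 N) (contact force between draw_rod and keeper_rim above 10 N).
It fails at once if the paddle is forced or rammed against its stop (more than 25 N from the robot) (contact force between the arm and paddle above 25 N).
It fails at once if the latch's rod is yanked against the keeper (more than 60 N) (contact force between draw_rod and keeper above 60 N).
It fails at once if a bystander is shifted by more than 30 mm (distance of any of jar, spice_black, shaker, teaspoon, vitamins, tape from where it was at the start of the episode above 0.03 m).
It also fails if it takes over 72 s, if anything falls off the work surface, if the arm or the gripper's body presses on something with over 40 N, if the wrist force passes 120 N, or if a joint passes its speed limit or range.

ROBOT

A 6-joint arm with a two-finger parallel gripper is mounted at the origin on a cart in front of the work surface, level with it; the furniture and walls round the work are solid. World frame = base frame: x ahead of the robot, y to its left, z up, the work surface at z = 0. Lengths are in m, angles in rad, forces in N, time in s.
With the tool pointing down it reaches from about 0.275 to 0.75 m from the base axis. Payload 10.2 kg.
Tool frame: the origin (TCP) lies on the centre line of the jaws, within the pads' length; the fingertips stand manip.tcp_to_tips ahead of it and the grasp point (between the pads) lies 11 mm behind it (manip.tcp_to_tips is the distance from the TCP to the fingertips, in m); z points along the fingers, y is the line along which they close (so a half turn about z gives the same grasp; the last joint's range is limited). The gripper opens to 88 mm and grips with 3 to 60 N. Pads are 18 mm wide; open, the fingers measure 123 mm over their backs; the gripper's body (75 mm by 187 mm) begins 45 mm behind the grasp point.
Start: joints at [-1.406, 0.313, 1.498, -0, 1.331, -0.223], TCP at [0.199, -0.486, 0.247] pointing down, gripper open.
Joint ranges: [-2.94, 2.94], [-0.97, 2.17], [0.19, 2.56], [-1.23, 4.37], [0.02, 3.11], [-2.88, 2.88]. Speed limits (rad/s): [2.39, 2.39, 3.01, 3.14, 3.14, 3.14].

INTERFACE

Orientations are given as a 3x3 rotation matrix whose columns are the frame's x, y, z axes.
In Python, from plant import sensors, optics, ticket, manip gives the robot as it stands.
- The arm moves only by the tool jog_arm, never from a script. Its argument "rows" is a list that holds one entry, the list of rows, each a list of 5 numbers: the shift along the world's x, y, z in units of 30 mm (1.0 is 30 mm), then the turn about the world's z in units of 8 degrees (1.0 is 8 degrees), then the closure, from 0 (fully open) to 1 (shut). In form: [[[dx, dy, dz, twist, hand], ...]]. A call has exactly 5 rows; each row shifts and turns the commanded pose from where the row before left it; what a row does not reach is not made up. A row lasts 1/10 s, in which the tool goes at most 50 mm and 8.59 degrees, less where a joint would pass 70% of its speed; a pose out of reach is approached as far as the arm can. A call is refused whole if a number of a shift passes 1 or a number of a turn 1, either way. A call with a gripper value outside its range is refused whole. The fingers move at their own pace and stop on an object; the grip force is fixed at half the most. Time passes only in rows, so rows that do not move let the fingers close, or fill a call up. It gives the time, the measured TCP pose, the force, the opening and the grip force at its end, in the units of the state.
- sensors.get_state(): the state, without advancing time (a new reading comes with each control period).
- optics.grab_frame(name): name is "scene" or "top" or "wrist"; returns a dict with "img" (400x640x3 uint8, red, green, blue), "K" (3x3 intrinsics, pixels), "xyz" and "rotation" of the camera in the world; the wrist camera has in their place "T_tool_cam" (4x4, takes a point from camera to tool coordinates, whose origin is the TCP and whose axes are the flange's). Camera axes: x right, y down, z forward; pixel columns grow to the right and rows downward; lengths in m; the calibration is good to about 2 mm. A picture is of the moment at which its call begins: read the wrist's pose just before it. There is no depth.
- ticket.finish_job(): hands the job in; it is judged then, once.
The state is a dict: "time_s": time; "joints": joint angles; "joint_vel": joint speeds; "effort": joint torques, N m; "tool_pos": TCP position; "tool_rot": TCP orientation; "contact_force": force on the tool from outside, world axes, zero at the start; "ft_torque": the same for the moment, N m; "width": opening from 0.0 (shut) to 1.0 (fully open); "finger_force": force on a finger pad.
Only numpy, scipy, OpenCV 4.12 (cv2) and the standard library are available. Lean on these libraries where they do the work, as an engineer would, in place of code of your own. Each camera call takes 0.05 s, during which the arm holds its last target. There are 200 camera calls.

## Working session

There is one attempt and no reset: what is moved stays moved. The work goes in short steps, Python scripts to look and compute and a tool call to move; the robot and the scene stay as the last step left them, time stands still between calls to the robot, and variables do not carry over. Pictures are saved under pics/ and viewed, at most 10 in all, crops included, and the job is handed in when it is done.

Besides the shell and the picture viewer there is one more tool, called after ">>>" as name(argument=value, ...) on one line, values as JSON. jog_arm: Moves the arm, as the interface text tells. Its arguments: {"type":"object","properties":{"rows":{"type":"array","items":{"type":"array","items":{"type":"array","items":{"type":"number"}}}}},"required":["rows"]}

```bash
mkdir -p pics && cat > h.py <<'E'
import numpy as np, cv2
from plant import sensors, optics, ticket, manip
def grab(n):
    s=sensors.get_state(); f=optics.grab_frame(n)
    if n=="wrist":
        T=np.array(f["T_tool_cam"]); R=np.array(s["tool_rot"])
        f["rotation"]=R@T[:3,:3]; f["xyz"]=R@T[:3,3]+np.array(s["tool_pos"])
    f["R"]=np.array(f["rotation"]);f["c"]=np.array(f["xyz"]);f["K"]=np.array(f["K"]);return f
def ray(f,u,v):
    d=f["R"]@np.linalg.inv(f["K"])@np.array([u,v,1.]);return f["c"],d/np.linalg.norm(d)
def onz(f,u,v,z):
    c,d=ray(f,u,v);return c+d*(z-c[2])/d[2]
def proj(f,p):
    q=f["K"]@(f["R"].T@(np.array(p)-f["c"]));return q[:2]/q[2]
def tri(a,b):
    A=0;B=0
    for c,d in (a,b):
        M=np.eye(3)-np.outer(d,d);A=A+M;B=B+M@c
    return np.linalg.solve(A,B)
def save(n,img):cv2.imwrite("pics/"+n+".png",cv2.cvtColor(img,cv2.COLOR_RGB2BGR))
E
python3 - <<'E'
from h import *
print(manip.tcp_to_tips)
s=sensors.get_state();print({k:np.round(v,3) for k,v in s.items()})
for n in("scene","top"):
    f=grab(n);save(n+"0",f["img"]);print(n,f["c"],f["R"].round(3).tolist(),f["K"].tolist())
E
```

```text
0.008
{'time_s': np.float64(0.0), 'joints': array([-1.406,  0.313,  1.498, -0.   ,  1.331, -0.223]), 'joint_vel': array([-0.   , -0.001, -0.   , -0.   , -0.   , -0.001]), 'effort': array([-1.0000e-03, -4.0222e+01, -2.5227e+01,  6.9000e-02,  3.5000e-02,
       -0.0000e+00]), 'tool_pos': array([ 0.198, -0.486,  0.246]), 'tool_rot': array([[ 0.926,  0.378, -0.   ],
       [ 0.378, -0.926,  0.001],
       [ 0.   , -0.001, -1.   ]]), 'contact_force': array([ 0.322,  0.054, -0.176]), 'ft_torque': array([ 0.025, -0.039,  0.007]), 'finger_force': np.float64(0.0), 'width': np.float64(1.002)}
scene [0.043679   0.89070901 0.91946273] [[-0.854, -0.316, 0.413], [-0.52, 0.546, -0.657], [-0.019, -0.776, -0.631]] [[485.3697294792411, 0.0, 322.21902265150544], [0.0, 485.3697294792411, 205.03853335498252], [0.0, 0.0, 1.0]]
top [0.47097215 0.02224036 1.29273935] [[-0.008, -0.993, 0.118], [-1.0, 0.006, -0.014], [0.014, -0.118, -0.993]] [[455.3005978740048, 0.0, 319.8001397909534], [0.0, 455.3005978740048, 193.70966299446812], [0.0, 0.0, 1.0]]
```

View pics/scene0.png

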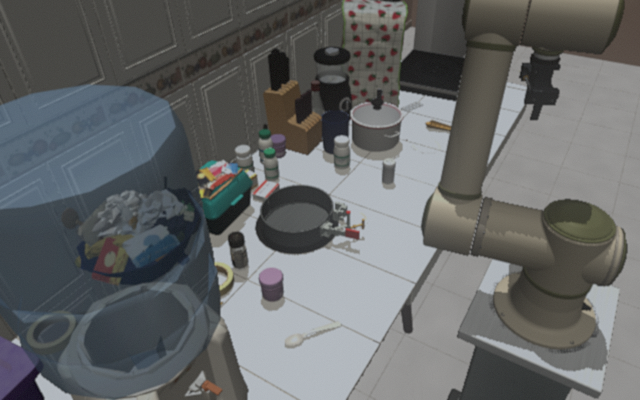

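View pics/top0.png

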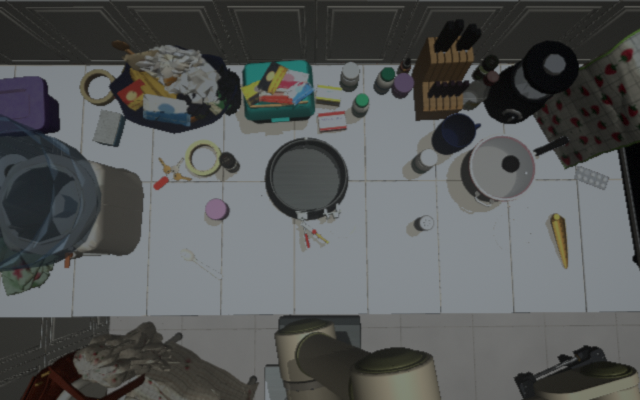

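The top view shows the tin at about (307,180) with the latch below it at (300–340, 210–245). The bystanders are clear of it: jar at (217,210), shaker at (424,223). Next I'll zoom in and measure.

```bash
python3 - <<'E'
from h import *
f=grab("top");g=grab("scene")
c=cv2.resize(f["img"][125:260,255:375],None,fx=5,fy=5,interpolation=cv2.INTER_CUBIC)[:600]
d=cv2.resize(g["img"][180:260,300:380],None,fx=5,fy=5,interpolation=cv2.INTER_CUBIC)
save("z0",cv2.convertScaleAbs(c,alpha=1.6)); 
for n,p in(("tinrim c",(307,179)),("latch",(320,213))):print(n,onz(f,*p,.05))
# tin interior ellipse
im=f["img"];h=cv2.cvtColor(im,cv2.COLOR_RGB2HSV);m=((im.max(2)<75)).astype(np.uint8);m[:130]=0;m[225:]=0;m[:,:255]=0;m[:,358:]=0
cs=max(cv2.findContours(m,0,1)[0],key=cv2.contourArea);print(cv2.fitEllipse(cs));e=cv2.fitEllipse(cs)[0];print(onz(f,*e,.03))
for nm,F in(("top",f),("scene",g)):
    hh=cv2.cvtColor(F["img"],cv2.COLOR_RGB2HSV);r=(((hh[...,0]<8)|(hh[...,0]>172))&(hh[...,1]>110)&(hh[...,2]>60)).astype(np.uint8)
    n,l,st,ce=cv2.connectedComponentsWithStats(r)
    for i in range(1,n):
        if st[i,4]>3 and 280<ce[i][0]<380 and 180<ce[i][1]<260:print(nm,st[i],ce[i].round(1),onz(F,*ce[i],.045).round(3),onz(F,*ce[i],.09).round(3))
E
```

```text
tinrim c [0.65967972 0.03908415 0.05      ]
latch [0.56546037 0.00396856 0.05      ]
((306.0693054199219, 177.7491912841797), (78.53695678710938, 82.29753875732422), 88.82764434814453)
[0.6662771  0.04194758 0.03      ]
top [313 230   3   4  11] [313.9 231.6] [0.515 0.021 0.045] [0.513 0.021 0.09 ]
top [305 234   4  13  23] [306.7 239.9] [0.493 0.041 0.045] [0.492 0.04  0.09 ]
scene [346 211   4   3   9] [347.3 211.9] [ 0.54  -0.029  0.045] [0.514 0.018 0.09 ]
scene [346 228  13   5  27] [351.2 230.4] [0.493 0.034 0.045] [0.47  0.078 0.09 ]
```

View pics/z0.png

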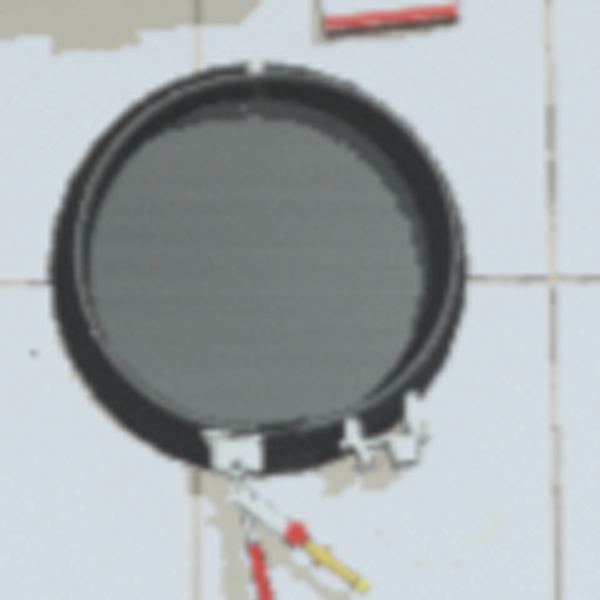

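The crop shows the lever bracket at (238,455), the red post cap at (297,533) and the brass end at (362,585). The red paddle is at (260,570) and the keeper at (345–425,440). I'll move the wrist camera over the latch.

```bash
python3 - <<'E'
from h import *
f=optics.grab_frame("wrist");print(np.round(f["T_tool_cam"],3).tolist(),np.round(f["K"],1).tolist())
E
```

```text
[[-0.0, -0.946, -0.324, 0.084], [1.0, -0.0, -0.0, -0.0], [0.0, -0.324, 0.946, -0.137], [0.0, 0.0, 0.0, 1.0]] [[288.2, 0.0, 317.8], [0.0, 288.2, 197.0], [0.0, 0.0, 1.0]]
```

>>> jog_arm(rows=[[[0.8,1,0,0,0],[0.8,1,0,0,0],[0.8,1,0,0,0],[0.8,1,0,0,0],[0.8,1,0,0,0]]])

```text
time_s: 0.75
tool_pos: [0.3192, -0.3347, 0.2467]
tool_rot: [[0.926, 0.378, 0.0], [0.378, -0.926, 0.0], [0.0, -0.0, -1.0]]
contact_force: [0.7, -0.2, -0.2]
width: 0.998
finger_force: 0.0
```

>>> jog_arm(rows=[[[0.7,1,0,0,0],[0.7,1,0,0,0],[0.7,1,0,0,0],[0.7,1,0,0,0],[0.7,1,0,0,0]]])

```text
time_s: 1.25
tool_pos: [0.4242, -0.1846, 0.2468]
tool_rot: [[0.926, 0.378, 0.0], [0.378, -0.926, -0.0], [0.0, 0.0, -1.0]]
contact_force: [0.9, -1.0, 0.5]
width: 0.998
finger_force: 0.0
```

>>> jog_arm(rows=[[[0.3,1,-0.4,0,0],[0.3,1,-0.4,0,0],[0.3,1,-0.4,0,0],[0.2,1,-0.5,0,0],[0.1,1,-0.5,0,0]]])

```text
time_s: 1.75
tool_pos: [0.4598, -0.0347, 0.1802]
tool_rot: [[0.926, 0.378, 0.0], [0.378, -0.926, -0.0], [0.0, 0.0, -1.0]]
contact_force: [0.7, 0.1, -0.5]
width: 0.999
finger_force: 0.0
```

```bash
python3 - <<'E'
from h import *
f=grab("wrist");np.savez("w1.npz",**{k:f[k] for k in("img","K","R","c")})
print(f["c"],sensors.get_state()["tool_pos"])
save("w1",f["img"])
E
```

```text
[ 0.53752825 -0.00292125  0.31746316] [ 0.45849852 -0.03127228  0.17795419]
```

View pics/w1.png

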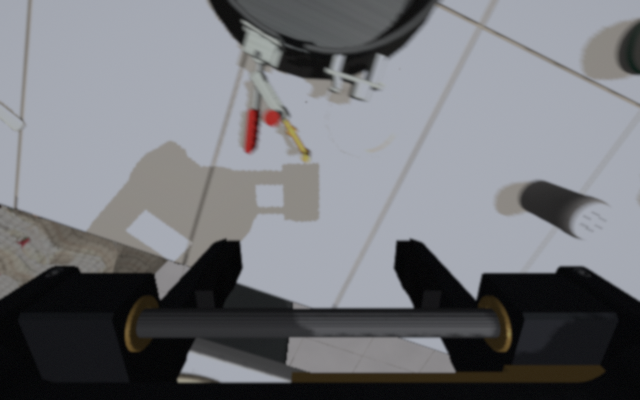

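The wrist view shows the post cap at (272,118), the paddle at (251,130), the T-bar at (305,157), the bracket at (262,45) and the keeper at (335–380,75). I'll go closer.

>>> jog_arm(rows=[[[0.4,0.1,-0.2,0,0],[0.4,0.1,-0.2,0,0],[0.4,0.1,-0.3,0,0],[0.3,0.0,-0.3,0,0],[0,0,0,0,0]]])

```text
time_s: 2.3
tool_pos: [0.5046, -0.0271, 0.1495]
tool_rot: [[0.926, 0.378, -0.002], [0.378, -0.926, 0.001], [-0.002, -0.001, -1.0]]
contact_force: [0.1, 1.2, 0.7]
width: 1.001
finger_force: 0.0
```

```bash
python3 - <<'E'
from h import *
f=grab("wrist");np.savez("w2.npz",**{k:f[k] for k in("img","K","R","c")})
print(f["c"],sensors.get_state()["tool_pos"])
u,v=[int(x) for x in proj(f,[.54,0,.05])];u0=max(u-130,0);v0=max(v-100,0);print(u0,v0)
save("w2",cv2.resize(f["img"][v0:v0+200,u0:u0+260],None,fx=3,fy=3,interpolation=cv2.INTER_CUBIC))
E
```

```text
[0.58265077 0.00463071 0.28664725] [ 0.50428849 -0.02712972  0.15014671]
173 50
```

View pics/w2.png

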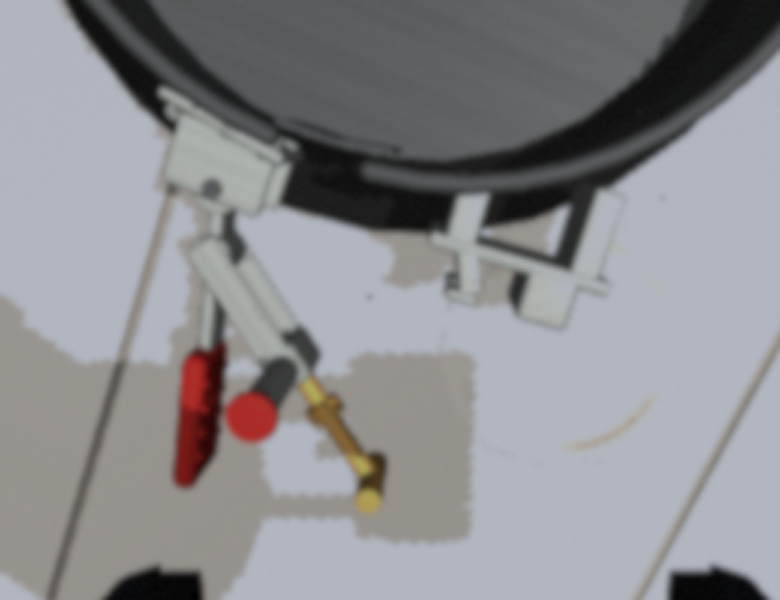

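The post cap is at crop (252,417), with the pin base at (303,350). The T-bar top is at (369,500), the paddle runs from (205,350) to (185,480), and the lever pivot bolt is at (212,188). The keeper's lip runs down to (462,297), and the shoulder block is at (515–590, 270–325), with the pocket between them.

```bash
cat >> h.py <<'E'
def load(n):
    d=np.load(n);return {k:d[k] for k in d.files}
E
python3 - <<'E'
from h import *
f=load("w2.npz");P=lambda x,y,z:onz(f,173+x/3,50+y/3,z)*1000
cap=P(252,417,.095);bar=P(369,500,.057);piv=P(212,188,.062);pad=P(203,365,.06)
for n,p in dict(cap=cap,bar=bar,bolt=piv,paddleA=P(212,350,.06),paddleB=P(185,484,.03),lip_end_R=P(478,298,.057),lip_end_L=P(448,296,.057),sh_L=P(520,308,.057),sh_R=P(565,326,.057),floorL=P(432,237,.057),floorR=P(608,290,.057),bandlip=P(472,190,.057)).items():print(n,p.round(1))
print("post-bar",np.linalg.norm((cap-bar)[:2]),"post-piv",np.linalg.norm((cap-piv)[:2]))
t=grab("top");hinge=onz(t,255+255/5,125+68/5,.06)*1000;print("hinge",hinge, "cap top",onz(t,313.9,231.6,.095)*1000)
# rim
E
```

```text
cap [510.9  21.4  95. ]
bar [485.6 -14.3  57. ]
bolt [551.8  52.4  62. ]
paddleA [511.6  40.3  60. ]
paddleB [457.1  39.8  30. ]
lip_end_R [551.  -20.5  57. ]
lip_end_L [548.4 -12.9  57. ]
sh_L [552.7 -31.9  57. ]
sh_R [552.9 -45.1  57. ]
floorL [561.   -3.2  57. ]
floorR [565.9 -51.5  57. ]
bandlip [575.7  -8.2  57. ]
post-bar 43.75501756682814 post-piv 51.287329200637735
hinge [771.12268943  41.19529447  60.        ] cap top [513.26496084  21.02068841  95.        ]
```

Everything fits: bar–post 43.8 mm (35–47 expected), post–pivot 51 mm (54 or less), pocket gap about 11 mm, and the tin's yaw is about 0. I'll go to the post and grasp it.

>>> jog_arm(rows=[[[0.12,0.8,0,-0.9,0],[0.12,0.81,0,-0.9,0],[0,0,0,-0.98,0],[0,0,-0.8,0,0],[0,0,-0.8,0,0]]])

```text
time_s: 2.9
tool_pos: [0.5119, 0.0212, 0.1032]
tool_rot: [[1.0, -0.0, 0.002], [-0.0, -1.0, -0.0], [0.002, 0.0, -1.0]]
contact_force: [0.5, 0.1, -0.4]
width: 1.001
finger_force: 0.0
```

```bash
python3 - <<'E'
from h import *
f=grab("wrist");np.savez("w3.npz",**{k:f[k] for k in("img","K","R","c")})
s=sensors.get_state();print(s["tool_pos"],s["tool_rot"][0])
h=cv2.cvtColor(f["img"],cv2.COLOR_RGB2HSV);r=(((h[...,0]<8)|(h[...,0]>172))&(h[...,1]>110)&(h[...,2]>60)).astype(np.uint8)
n,l,st,ce=cv2.connectedComponentsWithStats(r)
for i in range(1,n):
    if st[i,4]>30:print(st[i],ce[i].round(1),onz(f,*ce[i],.095).round(4))
E
```

```text
[0.50979547 0.02138345 0.09924684] [ 9.99989772e-01 -5.87236699e-04 -4.48445815e-03]
[282 226  19  50 512] [291.9 251. ] [0.5137 0.0357 0.095 ]
[307 244  20  19 291] [316.6 253.2] [0.5123 0.0216 0.095 ]
```

>>> jog_arm(rows=[[[0,0,-0.6,0,0],[0,0,-0.3,0,0],[0,0,0,0,0.9],[0,0,0,0,1],[0,0,0,0,1]]])

```text
time_s: 3.45
tool_pos: [0.5121, 0.0211, 0.0767]
tool_rot: [[1.0, -0.0, 0.001], [-0.0, -1.0, -0.0], [0.001, 0.0, -1.0]]
contact_force: [-0.6, -0.6, -0.2]
width: 0.753
finger_force: 0.0
```

>>> jog_arm(rows=[[[0,0,0,0,1],[0,0,0,0,1],[0,0,0,0,1],[0,0,0,0,1],[0,0,0,0,1]]])

```text
time_s: 3.95
tool_pos: [0.5117, 0.0213, 0.0757]
tool_rot: [[1.0, -0.0, -0.0], [-0.0, -1.0, -0.0], [-0.0, 0.0, -1.0]]
contact_force: [-0.2, 0.8, -0.0]
width: 0.297
finger_force: 0.0
```

```bash
python3 - <<'E'
from h import *
f=grab("wrist");np.savez("w4.npz",**{k:f[k] for k in("img","K","R","c")})
s=sensors.get_state();print(s["tool_pos"],s["contact_force"],s["width"],s["finger_force"])
save("w4",cv2.resize(f["img"][90:290,200:460],None,fx=3,fy=3,interpolation=cv2.INTER_CUBIC))
E
```

```text
[0.51172033 0.02129202 0.07572128] [ 0.23468898 -0.103163   -0.40409961] 0.2520151932344835 0.0
```

View pics/w4.png

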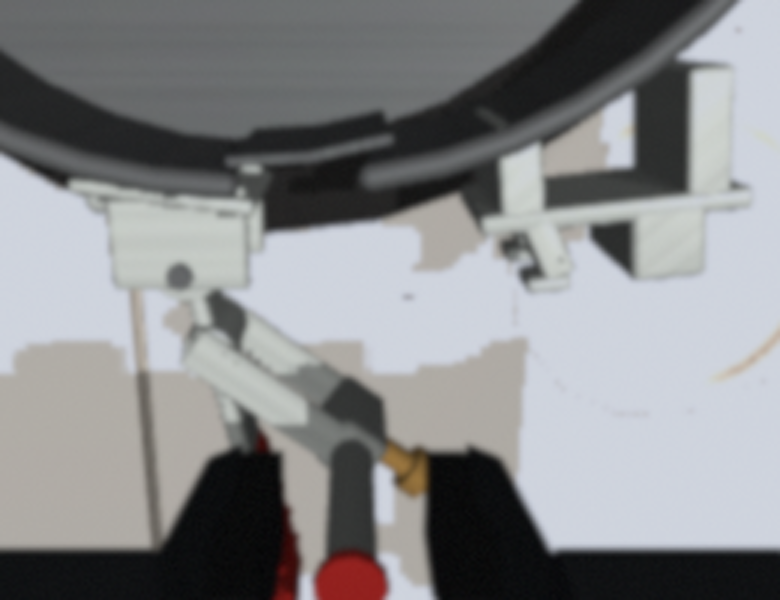

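The view shows the post between the closing fingers, with its cap at (350,580). The keeper's lip tip is at (568,283). The shoulder's top-front edge runs (635,278) to (703,270), and the bolt is at (179,275). I'll triangulate these against w2 while the fingers finish closing.

```bash
python3 - <<'E'
from h import *
a=load("w2.npz");b=load("w4.npz")
for n,p,q in(("shL",(521,316),(635,278)),("shR",(564,328),(703,270)),("lipR",(476,298),(568,283)),("bolt",(212,188),(179,275)),("plateR",(608,290),(750,195)),("plateL",(432,237),(484,222))):
    ra=ray(a,173+p[0]/3,50+p[1]/3);rb=ray(b,200+q[0]/3,90+q[1]/3);x=tri(ra,rb)
    print(n,(1e3*x).round(1),"w2@57",(1e3*onz(a,173+p[0]/3,50+p[1]/3,.057)).round(1),"w4@57",(1e3*onz(b,200+q[0]/3,90+q[1]/3,.057)).round(1))
E
```

```text
shL [550.  -33.5  52.6] w2@57 [550.9 -33.   57. ] w4@57 [550.9 -31.7  57. ]
shR [551.8 -45.6  54.1] w2@57 [552.3 -45.   57. ] w4@57 [552.5 -44.3  57. ]
lipR [550.4 -19.6  57.3] w2@57 [550.8 -20.   57. ] w4@57 [549.9 -19.3  57. ]
bolt [550.7  54.2  53.9] w2@57 [551.1  53.4  57. ] w4@57 [551.5  53.7  57. ]
plateR [565.8 -52.4  53.8] w2@57 [565.9 -51.5  57. ] w4@57 [566.6 -51.   57. ]
plateL [560.8  -3.4  53.5] w2@57 [561.   -3.2  57. ] w4@57 [561.6  -2.9  57. ]
```

>>> jog_arm(rows=[[[0,0,0,0,1],[0,0,0,0,1],[0,0,0,0,1],[0,0,0,0,1],[0,0,0,0,1]]])

```text
time_s: 4.5
tool_pos: [0.5118, 0.0213, 0.0757]
tool_rot: [[1.0, -0.0, 0.0], [-0.0, -1.0, 0.0], [0.0, -0.0, -1.0]]
contact_force: [1.4, 0.9, -0.1]
width: 0.089
finger_force: 30.0
```

```bash
cat > kin.py <<'E'
import numpy as np
def cc(a,ra,b,rb):
    d=np.linalg.norm(b-a);x=(d*d+ra*ra-rb*rb)/2/d;h=np.sqrt(max(ra*ra-x*x,0));e=(b-a)/d;n=np.array([-e[1],e[0]])
    return [a+x*e+h*n,a+x*e-h*n]
V=np.array([551.3,53.5])
def fwd(post):   # outer solution: rod pivot with smaller x
    return min(cc(V,18,np.array(post),36),key=lambda p:p[0])
def bar(post,L):
    p=np.array(post);q=fwd(p);return p+(p-q)/36*L
def inv(B,L):
    B=np.array(B,float);q=min(cc(V,18,B,36+L),key=lambda p:p[0]);d=(B-q)/(36+L);lev=(np.arctan2(*(q-V)[::-1])%(2*np.pi))-np.arctan2(.98,.199);return q+36*d,d,lev
E
python3 - <<'E'
from kin import *
P=np.array([511.8,21.3]);print(fwd(P),[x.round(1) for x in cc(V,18,P,36)],bar(P,43.75))
ex=np.array([.994,.105]);M=np.array([550.6,-25.9])
for L in(42,43.75,45.5):
  for s in(-25,-14,-6,-4,0,4,8):
    r=inv(M+s*ex,L);print(L,s,r[0].round(1),r[1].round(3),round(r[2],2))
E
```

```text
[533.66359028  49.90040944] [array([544.2,  37. ]), array([533.7,  49.9])] [485.22966459 -13.45744203]
42 -25 [530.1  13.2] [-0.104 -0.995] 2.02
42 -14 [535.   14.6] [ 0.04  -0.999] 1.93
42 -6 [538.7  15. ] [ 0.142 -0.99 ] 1.93
42 -4 [539.6  15.1] [ 0.168 -0.986] 1.93
42 0 [541.4  15.1] [ 0.218 -0.976] 1.95
42 4 [543.3  15. ] [ 0.268 -0.964] 1.99
42 8 [545.3  14.8] [ 0.316 -0.949] 2.03
43.75 -25 [530.  15.] [-0.097 -0.995] 1.92
43.75 -14 [534.8  16.3] [ 0.042 -0.999] 1.84
43.75 -6 [538.4  16.8] [ 0.142 -0.99 ] 1.83
43.75 -4 [539.3  16.8] [ 0.167 -0.986] 1.84
43.75 0 [541.1  16.8] [ 0.216 -0.976] 1.86
43.75 4 [543.   16.7] [ 0.265 -0.964] 1.89
43.75 8 [544.8  16.5] [ 0.314 -0.949] 1.93
45.5 -25 [530.   16.8] [-0.093 -0.996] 1.82
45.5 -14 [534.8  18.1] [ 0.041 -0.999] 1.74
45.5 -6 [538.3  18.5] [ 0.139 -0.99 ] 1.73
45.5 -4 [539.2  18.6] [ 0.163 -0.987] 1.74
45.5 0 [540.9  18.6] [ 0.212 -0.977] 1.76
45.5 4 [542.7  18.4] [ 0.261 -0.965] 1.79
45.5 8 [544.5  18.2] [ 0.309 -0.951] 1.83
```

>>> jog_arm(rows=[[[0.2,-0.07,0,0,1],[0.2,-0.07,0,0,1],[0.2,-0.07,0,0,1],[0,0,0,0,1],[0,0,0,0,1]]])

```text
time_s: 5.0
tool_pos: [0.5294, 0.0147, 0.0758]
tool_rot: [[1.0, -0.0, -0.001], [-0.0, -1.0, -0.0], [-0.001, 0.0, -1.0]]
contact_force: [-4.7, -1.9, 4.3]
width: 0.091
finger_force: 30.0
```

```bash
python3 - <<'E'
from h import *
from kin import bar
f=grab("wrist");np.savez("w5.npz",**{k:f[k] for k in("img","K","R","c")})
s=sensors.get_state();print(s["tool_pos"],s["contact_force"]);print(bar(s["tool_pos"][:2]*1000,43.75))
print(proj(f,[.5265,-.0285,.057]))
save("w5",cv2.resize(f["img"][90:290,240:500],None,fx=3,fy=3,interpolation=cv2.INTER_CUBIC))
E
```

```text
[0.52937554 0.01480079 0.07575708] [-4.65782755 -2.61288288  3.28547275]
[524.31225163 -28.65522848]
[388.33853306 249.04536543]
```

View pics/w5.png

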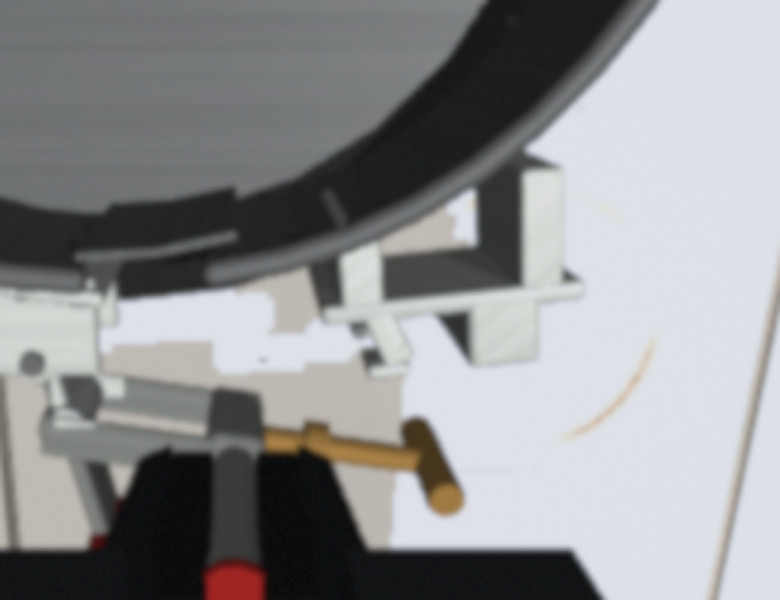

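The T-bar top is at (446,500), the lip tip's right edge at (410,366) and the shoulder's front-left corner at (472,364). The bar looks well lined up with the pocket.

```bash
python3 - <<'E'
from h import *
f=load("w5.npz");g=lambda x,y,z:(1e3*onz(f,240+x/3,90+y/3,z)).round(1)
print("bar top",g(446,500,.057),"bar bottom",g(414,430,.023),"lip",g(410,366,.057),g(365,372,.057),"sh",g(472,364,.055),g(538,356,.055),"bolt",g(32,362,.055),"cap",g(235,585,.095))
print(g(327,315,.055),g(580,288,.055))
E
```

```text
bar top [521.2 -29.1  57. ] bar bottom [520.4 -29.3  23. ] lip [550.8 -19.8  57. ] [549.6 -11.1  57. ] sh [550.4 -32.4  55. ] [552.1 -45.1  55. ] bolt [550.9  54.   55. ] cap [528.2  14.3  95. ]
[560.6  -3.5  55. ] [566.  -51.6  55. ]
```

```bash
python3 - <<'E'
import kin
from kin import *
for V in([552,54],[552.7,54]):
  kin.V=np.array(V,float)
  P=np.array([529.0,14.7]);L=44.2;print(bar(P,L))
  ex=np.array([.994,.105]);M=np.array([550.6,-25.6])
  for s in(-13,-8,-4,0,4,8):
    r=inv(M+s*ex,L);print(s,(M+s*ex).round(1),r[0].round(1),(r[0]-P).round(1),round(r[2],2))
E
```

```text
[522.38785929 -29.00262687]
-13 [537.7 -27. ] [535.7  17.2] [6.7 2.5] 1.82
-8 [542.6 -26.4] [537.9  17.5] [8.9 2.8] 1.81
-4 [546.6 -26. ] [539.7  17.6] [10.7  2.9] 1.82
0 [550.6 -25.6] [541.5  17.6] [12.5  2.9] 1.83
4 [554.6 -25.2] [543.3  17.6] [14.3  2.9] 1.86
8 [558.6 -24.8] [545.1  17.3] [16.1  2.6] 1.9
[521.49762509 -28.85863141]
-13 [537.7 -27. ] [536.   17.2] [7.  2.5] 1.82
-8 [542.6 -26.4] [538.3  17.5] [9.3 2.8] 1.81
-4 [546.6 -26. ] [540.1  17.7] [11.1  3. ] 1.81
0 [550.6 -25.6] [541.9  17.7] [12.9  3. ] 1.83
4 [554.6 -25.2] [543.7  17.6] [14.7  2.9] 1.85
8 [558.6 -24.8] [545.5  17.5] [16.5  2.8] 1.89
```

>>> jog_arm(rows=[[[0.08,0.03,0,0,1],[0.08,0.03,0,0,1],[0.07,0.02,0,0,1],[0,0,0,0,1],[0,0,0,0,1]]])

```text
time_s: 5.55
tool_pos: [0.5363, 0.0174, 0.0757]
tool_rot: [[1.0, -0.0, -0.001], [-0.0, -1.0, 0.0], [-0.001, -0.0, -1.0]]
contact_force: [-5.6, -0.3, 3.4]
width: 0.094
finger_force: 30.0
```

```bash
python3 - <<'E'
from h import *
f=grab("wrist");np.savez("w6.npz",**{k:f[k] for k in("img","K","R","c")})
s=sensors.get_state();print(s["tool_pos"],s["contact_force"])
save("w6",cv2.resize(f["img"][130:280,310:470],None,fx=4,fy=4,interpolation=cv2.INTER_CUBIC))
E
```

```text
[0.53632711 0.01746628 0.07571261] [-4.32823592 -1.11234428  5.07378573]
```

View pics/w6.png

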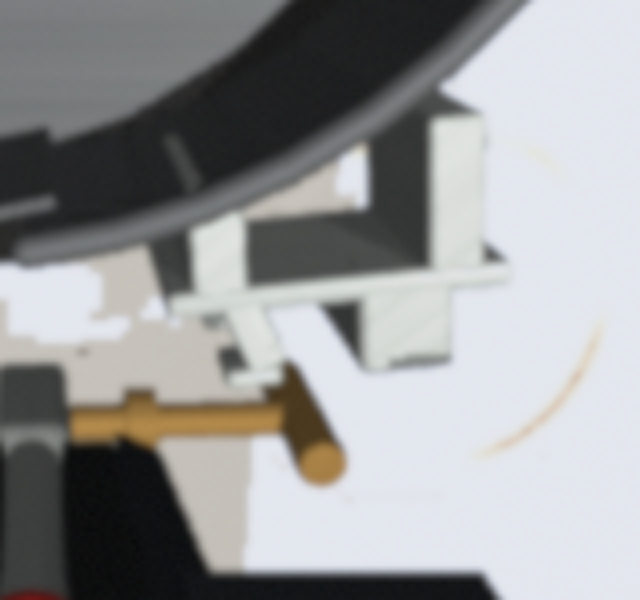

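The bar top is at (323,463) and the lip face spans (229–287, 376). The shoulder's right edge is at 453, so the mouth's centre is at about (322,372). The overall keeper width of 33 mm matches the spec.

```bash
python3 - <<'E'
from h import *
import kin
from kin import *
f=load("w6.npz");g=lambda x,y,z:(1e3*onz(f,310+x/4,130+y/4,z)).round(1)
b=g(323,463,.057)[:2];M=g(322.5,372,.057)[:2];P=np.array([536,17.2]);print("bar",b,"mouth",M,"lipL",g(229,381,.057),"shR",g(453,358,.057))
kin.V=np.array([552.6,54.]);B0=bar(P,44.2);print("model bar",B0)
ex=np.array([.994,.105])
M2=M.copy();M2[0]=550.8
for s in(-6,-4,0,4,8):
    T=M2+s*ex;r=inv(T+(B0-b),44.2);print(s,T.round(1),(r[0]-P).round(2),round(r[2],2))
E
```

```text
bar [535.7 -27.1] mouth [550.8 -25.7] lipL [549.3 -12.   57. ] shR [553.  -44.7  57. ]
model bar [537.69557951 -26.96746552]
-6 [544.8 -26.3] [4.1  0.29] 1.82
-4 [546.8 -26.1] [5.   0.32] 1.83
0 [550.8 -25.7] [6.8  0.29] 1.85
4 [554.8 -25.3] [8.62 0.15] 1.88
8 [558.8 -24.9] [10.46 -0.1 ] 1.93
```

>>> jog_arm(rows=[[[0.05,0.005,0,0,1],[0.05,0.005,0,0,1],[0.03,0,0,0,1],[0.02,0,0,0,1],[0.0,0,0,0,1]]])

```text
time_s: 6.1
tool_pos: [0.541, 0.0178, 0.0757]
tool_rot: [[1.0, -0.0, -0.0], [-0.0, -1.0, 0.0], [-0.0, -0.0, -1.0]]
contact_force: [-4.6, 1.0, 3.4]
width: 0.09
finger_force: 30.0
```

>>> jog_arm(rows=[[[0.02,0,0,0,1],[0.01,0,0,0,1],[0.0,0,0,0,1],[0.0,0,0,0,1],[0.0,0,0,0,1]]])

```text
time_s: 6.6
tool_pos: [0.5417, 0.0178, 0.0757]
tool_rot: [[1.0, -0.0, -0.001], [-0.0, -1.0, 0.0], [-0.001, -0.0, -1.0]]
contact_force: [-6.3, 0.5, 4.3]
width: 0.089
finger_force: 30.0
```

>>> jog_arm(rows=[[[0.02,0,0,0,1],[0.0,0,0,0,1],[0.0,0,0,0,1],[0.0,0,0,0,1],[0.0,0,0,0,1]]])

```text
time_s: 7.1
tool_pos: [0.5426, 0.0177, 0.0757]
tool_rot: [[1.0, -0.0, -0.0], [-0.0, -1.0, 0.0], [-0.0, -0.0, -1.0]]
contact_force: [-4.5, 0.2, 4.3]
width: 0.091
finger_force: 30.0
```

>>> jog_arm(rows=[[[0.02,0,0,0,1],[0.0,0,0,0,1],[0.0,0,0,0,1],[0.0,0,0,0,1],[0.0,0,0,0,1]]])

```text
time_s: 7.6
tool_pos: [0.5431, 0.0176, 0.0757]
tool_rot: [[1.0, -0.0, -0.0], [-0.0, -1.0, -0.0], [-0.0, 0.0, -1.0]]
contact_force: [-4.3, 1.8, 3.9]
width: 0.092
finger_force: 30.0
```

>>> jog_arm(rows=[[[0.03,0,0,0,1],[0.0,0,0,0,1],[0.0,0,0,0,1],[0.0,0,0,0,1],[0.0,0,0,0,1]]])

```text
time_s: 8.1
tool_pos: [0.5442, 0.0176, 0.0757]
tool_rot: [[1.0, -0.0, 0.0], [-0.0, -1.0, -0.0], [0.0, 0.0, -1.0]]
contact_force: [-4.5, 0.5, 2.9]
width: 0.088
finger_force: 30.0
```

>>> jog_arm(rows=[[[0.02,0,0,0,1],[0.0,0,0,0,1],[0.0,0,0,0,1],[0.0,0,0,0,1],[0.0,0,0,0,1]]])

```text
time_s: 8.6
tool_pos: [0.5446, 0.0177, 0.0757]
tool_rot: [[1.0, -0.0, -0.0], [-0.0, -1.0, -0.0], [-0.0, 0.0, -1.0]]
contact_force: [-5.2, 0.1, 3.9]
width: 0.092
finger_force: 30.0
```

```bash
python3 - <<'E'
from h import *
f=grab("wrist");np.savez("w7.npz",**{k:f[k] for k in("img","K","R","c")})
s=sensors.get_state();print(s["tool_pos"],s["contact_force"])
save("w7",cv2.resize(f["img"][130:280,310:470],None,fx=4,fy=4,interpolation=cv2.INTER_CUBIC))
E
```

```text
[0.54460835 0.01766648 0.07569871] [-4.82583515  0.01248279  2.96336593]
```

View pics/w7.png

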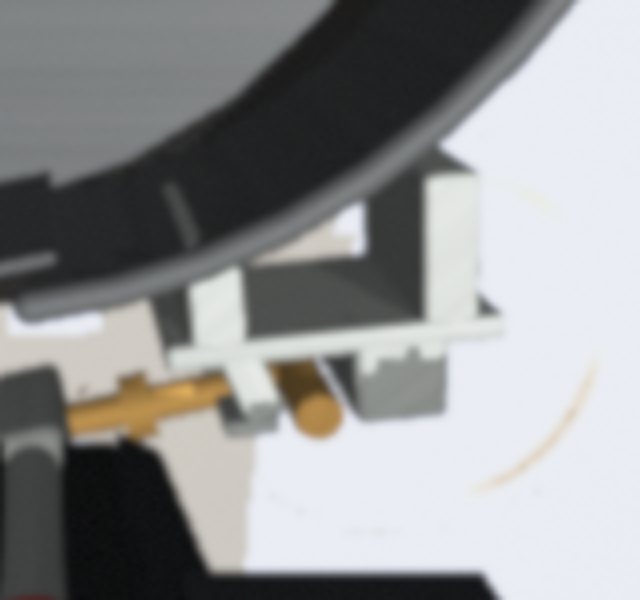

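The bar's top at (319,416) is centred between the lip (277) and the shoulder (357), with its axis about level with the outer faces. I'll keep going in gently towards the floor.

>>> jog_arm(rows=[[[0.02,0,0,0,1],[0.01,0,0,0,1],[0.01,0,0,0,1],[0.01,-0.005,0,0,1],[0.0,0,0,0,1]]])

```text
time_s: 9.15
tool_pos: [0.5461, 0.0176, 0.0757]
tool_rot: [[1.0, -0.0, -0.0], [-0.0, -1.0, 0.0], [-0.0, -0.0, -1.0]]
contact_force: [-5.1, 0.5, 3.9]
width: 0.089
finger_force: 30.0
```

>>> jog_arm(rows=[[[0.01,0,0,0,1],[0.01,0,0,0,1],[0.01,-0.005,0,0,1],[0.0,0,0,0,1],[0.0,0,0,0,1]]])

```text
time_s: 9.65
tool_pos: [0.5472, 0.0174, 0.0757]
tool_rot: [[1.0, -0.0, 0.0], [-0.0, -1.0, 0.0], [0.0, -0.0, -1.0]]
contact_force: [-4.4, 0.2, 3.2]
width: 0.09
finger_force: 30.0
```

>>> jog_arm(rows=[[[0.01,0,0,0,1],[0.01,0,0,0,1],[0.01,-0.005,0,0,1],[0.0,0,0,0,1],[0.0,0,0,0,1]]])

```text
time_s: 10.15
tool_pos: [0.5477, 0.0172, 0.0757]
tool_rot: [[1.0, -0.0, -0.001], [-0.0, -1.0, 0.0], [-0.001, -0.0, -1.0]]
contact_force: [-6.3, -0.0, 4.5]
width: 0.092
finger_force: 30.0
```

>>> jog_arm(rows=[[[0.02,0,0,0,1],[0.0,0,0,0,1],[0.0,0,0,0,1],[0.0,0,0,0,1],[0.0,0,0,0,1]]])

```text
time_s: 10.65
tool_pos: [0.5478, 0.0172, 0.0756]
tool_rot: [[1.0, -0.0, -0.002], [-0.0, -1.0, 0.0], [-0.002, -0.0, -1.0]]
contact_force: [-9.3, -0.4, 6.3]
width: 0.091
finger_force: 30.0
```

Floor reached: the force rises with no advance. Now the light pull back along +y.

>>> jog_arm(rows=[[[-0.01,0.02,0,0,1],[0,0.02,0,0,1],[0,0.01,0,0,1],[0.0,0,0,0,1],[0.0,0,0,0,1]]])

```text
time_s: 11.15
tool_pos: [0.5477, 0.0184, 0.0757]
tool_rot: [[1.0, -0.0, -0.002], [-0.0, -1.0, -0.001], [-0.002, 0.001, -1.0]]
contact_force: [-8.6, -2.1, 6.4]
width: 0.093
finger_force: 30.0
```

>>> jog_arm(rows=[[[0,0.02,0,0,1],[0,0.0,0,0,1],[0,0.0,0,0,1],[0.0,0,0,0,1],[0.0,0,0,0,1]]])

```text
time_s: 11.65
tool_pos: [0.5477, 0.019, 0.0757]
tool_rot: [[1.0, -0.0, -0.002], [-0.0, -1.0, -0.0], [-0.002, 0.0, -1.0]]
contact_force: [-8.9, -2.2, 5.2]
width: 0.091
finger_force: 30.0
```

>>> jog_arm(rows=[[[0,0.02,0,0,1],[0,0.01,0,0,1],[0,0.0,0,0,1],[0.0,0,0,0,1],[0.0,0,0,0,1]]])

```text
time_s: 12.15
tool_pos: [0.5476, 0.0198, 0.0757]
tool_rot: [[1.0, -0.0, -0.002], [-0.0, -1.0, -0.001], [-0.002, 0.001, -1.0]]
contact_force: [-8.9, -2.8, 6.4]
width: 0.09
finger_force: 30.0
```

>>> jog_arm(rows=[[[0,0.02,0,0,1],[0,0.0,0,0,1],[0,0.0,0,0,1],[0.0,0,0,0,1],[0.0,0,0,0,1]]])

```text
time_s: 12.65
tool_pos: [0.5478, 0.02, 0.0757]
tool_rot: [[1.0, -0.0, -0.002], [-0.0, -1.0, -0.001], [-0.002, 0.001, -1.0]]
contact_force: [-9.0, -5.6, 4.8]
width: 0.091
finger_force: 30.0
```

>>> jog_arm(rows=[[[0,0.02,0,0,1],[0,0.01,0,0,1],[0,0.0,0,0,1],[0.0,0,0,0,1],[0.0,0,0,0,1]]])

```text
time_s: 13.15
tool_pos: [0.5478, 0.0202, 0.0757]
tool_rot: [[1.0, -0.0, -0.002], [-0.0, -1.0, -0.003], [-0.002, 0.003, -1.0]]
contact_force: [-9.1, -9.9, 5.5]
width: 0.092
finger_force: 30.0
```

```bash
python3 - <<'E'
from h import *
f=grab("wrist");np.savez("w8.npz",**{k:f[k] for k in("img","K","R","c")})
s=sensors.get_state();print(s["tool_pos"],s["contact_force"])
save("w8",cv2.resize(f["img"][80:280,210:470],None,fx=3,fy=3,interpolation=cv2.INTER_CUBIC))
E
```

```text
[0.54780155 0.02019829 0.07574239] [-8.95886367 -9.05424614  6.33660809]
```

View pics/w8.png

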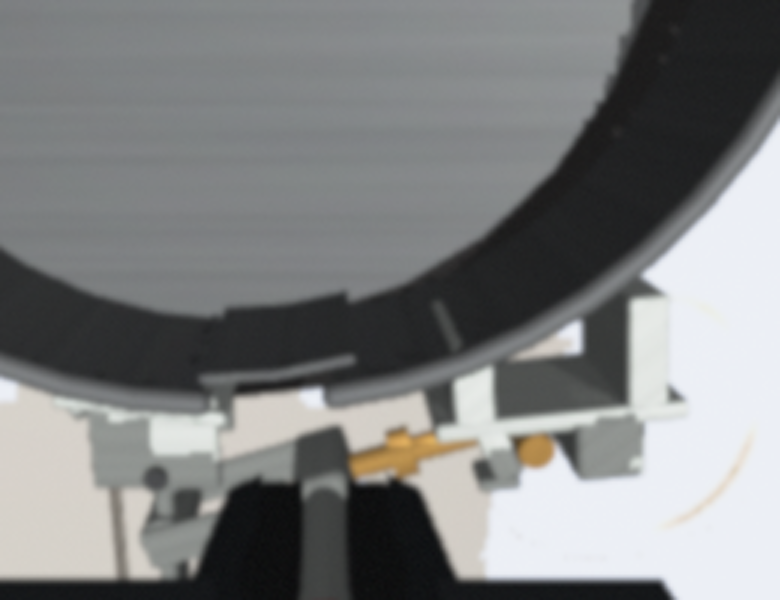

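The bar's top (536,450) sits on the floor against the lip (516), held with about 9 N of pull, so it has caught. I'll release the post and rise.

>>> jog_arm(rows=[[[-0.01,-0.03,0,0,0.9],[0,0,0,0,0.8],[0,0,0,0,0.7],[0,0,0,0,0.6],[0,0,0,0,0.6]]])

```text
time_s: 13.7
tool_pos: [0.5483, 0.021, 0.0757]
tool_rot: [[1.0, -0.0, 0.001], [-0.0, -1.0, 0.0], [0.001, -0.0, -1.0]]
contact_force: [-0.6, -0.3, 0.4]
width: 0.397
finger_force: 0.0
```

>>> jog_arm(rows=[[[0,0,0.3,0,0.6],[0,0,0.5,0,0.6],[0,0,0.7,0,0.6],[0,0,0.5,0,0.6],[-0.3,0,0,0,0.9]]])

```text
time_s: 14.2
tool_pos: [0.5402, 0.0207, 0.138]
tool_rot: [[1.0, -0.0, 0.005], [-0.0, -1.0, -0.001], [0.005, 0.001, -1.0]]
contact_force: [0.1, -0.0, -0.1]
width: 0.334
finger_force: 0.0
```

```bash
python3 - <<'E'
from h import *
import kin
from kin import *
f=grab("wrist");np.savez("w9.npz",**{k:f[k] for k in("img","K","R","c")});s=sensors.get_state();print(s["tool_pos"],s["joints"].round(2),s["contact_force"].round(1))
h=cv2.cvtColor(f["img"],cv2.COLOR_RGB2HSV);r=(((h[...,0]<8)|(h[...,0]>172))&(h[...,1]>110)&(h[...,2]>60)).astype(np.uint8)
n,l,st,ce=cv2.connectedComponentsWithStats(r)
for i in range(1,n):
    if st[i,4]>30:
        print(st[i],ce[i].round(1),"z95",onz(f,*ce[i],.095).round(4),"z50",onz(f,*ce[i],.05).round(4))
V=np.array([552.3,54.]);kin.V=V;q=fwd([547.5,19.8]);th=(np.arctan2(*(q-V)[::-1])%6.283)-1.3705;print("lever",th)
for t in(1.95,1.8,1.6,1.4,1.2,1.,.8,.6,.4,.3,.2,.1,0):
    a=t+1.3705;hd=np.array([np.cos(a),np.sin(a)]);nn=np.array([-hd[1],hd[0]]);print(t,(V+66*hd+3.5*nn-[9,17.5]).round(1))
E
```

```text
[0.53798521 0.02094993 0.13639483] [-0.18  0.45  1.6  -0.    1.08  1.39] [ 0.8 -0.2  0.7]
[311 217  16  16 205] [318.9 224.8] z95 [0.5428 0.0196 0.095 ] z50 [0.5226 0.0194 0.05  ]
lever 1.809912878845909
1.95 [479.   21.3]
1.8 [477.4  31.1]
1.6 [477.7  44.3]
1.4 [480.5  57.2]
1.2 [485.9  69.2]
1.0 [493.5  80. ]
0.8 [503.2  89. ]
0.6 [514.4  95.9]
0.4 [526.8 100.5]
0.3 [533.2 101.8]
0.2 [539.8 102.5]
0.1 [546.4 102.5]
0 [553.  101.9]
```

>>> jog_arm(rows=[[[-0.5,-0.3,0,0,1],[-0.5,-0.3,0,0,1],[-0.5,-0.3,0,0,1],[-0.5,0,-0.5,0,1],[0,0,0,0,1]]])

```text
time_s: 14.75
tool_pos: [0.4765, -0.0058, 0.1189]
tool_rot: [[1.0, -0.001, -0.005], [-0.001, -1.0, 0.001], [-0.005, -0.001, -1.0]]
contact_force: [0.4, -0.1, -0.3]
width: 0.007
finger_force: 0.0
```

```bash
python3 - <<'E'
from h import *
f=grab("wrist");np.savez("w10.npz",**{k:f[k] for k in("img","K","R","c")});s=sensors.get_state();print(s["tool_pos"],s["width"])
h=cv2.cvtColor(f["img"],cv2.COLOR_RGB2HSV);r=(((h[...,0]<8)|(h[...,0]>172))&(h[...,1]>110)&(h[...,2]>60)).astype(np.uint8)
n,l,st,ce=cv2.connectedComponentsWithStats(r)
for i in range(1,n):
    if st[i,4]>30:
        c=np.argwhere(l==i)[:,::-1].astype(np.float32);print(st[i],ce[i].round(1),"z95",onz(f,*ce[i],.095).round(4),"z60",[onz(f,*p,.06).round(3)[:2].tolist() for p in cv2.boxPoints(cv2.minAreaRect(c))])
E
```

```text
[ 0.47802278 -0.00598218  0.11998096] 0.00921217784274585
[260 120  22  22 380] [270.4 130.4] z95 [0.5439 0.0198 0.095 ] z60 [[0.547, 0.032], [0.547, 0.018], [0.533, 0.019], [0.533, 0.033]]
[231 172  18  55 667] [239.5 196.9] z95 [0.5054 0.0402 0.095 ] z60 [[0.511, 0.055], [0.512, 0.044], [0.471, 0.044], [0.47, 0.057]]
```

>>> jog_arm(rows=[[[0.15,0,-0.6,0,1],[0.15,0,-0.6,0,1],[0,0,-0.6,0,1],[0,0.2,-0.53,0,1],[0,0.3,0,0,1]]])

```text
time_s: 15.3
tool_pos: [0.4877, 0.0092, 0.0495]
tool_rot: [[1.0, -0.001, -0.003], [-0.001, -1.0, 0.001], [-0.003, -0.001, -1.0]]
contact_force: [-0.0, 0.7, 1.0]
width: 0.005
finger_force: 0.0
```

>>> jog_arm(rows=[[[0,0.2,0,0,1],[0,0.1,0,0,1],[0,0.1,0,0,1],[0,0.1,0,0,1],[0,0,0,0,1]]])

```text
time_s: 15.8
tool_pos: [0.4881, 0.0241, 0.0511]
tool_rot: [[1.0, -0.0, 0.0], [-0.0, -1.0, -0.0], [0.0, 0.0, -1.0]]
contact_force: [-0.2, 0.4, -0.7]
width: 0.002
finger_force: 0.0
```

>>> jog_arm(rows=[[[0,0.07,0,0,1],[0,0.07,0,0,1],[0,0.07,0,0,1],[0,0.07,0,0,1],[0,0,0,0,1]]])

```text
time_s: 16.3
tool_pos: [0.488, 0.0325, 0.0508]
tool_rot: [[1.0, -0.0, -0.0], [-0.0, -1.0, 0.0], [-0.0, -0.0, -1.0]]
contact_force: [-0.5, 0.2, 0.2]
width: 0.006
finger_force: 0.0
```

>>> jog_arm(rows=[[[0,0.07,0,0,1],[0,0.07,0,0,1],[0,0.07,0,0,1],[0,0,0,0,1],[0,0,0,0,1]]])

```text
time_s: 16.8
tool_pos: [0.488, 0.0381, 0.0508]
tool_rot: [[1.0, -0.0, -0.0], [-0.0, -1.0, -0.001], [-0.0, 0.001, -1.0]]
contact_force: [-0.2, -5.8, -0.1]
width: 0.005
finger_force: 2.7
```

Contact is at y≈38 with a force of 5.8 N, so the tip's half-thickness is about 9 mm. I'll plan the arc from that.

```bash
python3 - <<'E'
import numpy as np
V=np.array([552.3,54.]);pr=None
for t in(1.8,1.7,1.6,1.5,1.4,1.3,1.2,1.1,1.,.9,.8,.7,.6,.5,.4,.3,.2,.1,0):
    a=t+1.3705;h=np.array([np.cos(a),np.sin(a)]);n=np.array([-h[1],h[0]]);c=V+66*h+(3.5+9*abs(n).sum())*n
    print(t,c.round(1),((c-pr)/30).round(2) if pr is not None else"");pr=c
E
```

```text
1.8 [486.7  39.3] 
1.7 [485.5  45.6] [-0.04  0.21]
1.6 [484.9  51.5] [-0.02  0.2 ]
1.5 [484.8  57.6] [-0.   0.2]
1.4 [485.3  63.8] [0.02 0.21]
1.3 [486.4  70.1] [0.04 0.21]
1.2 [488.2  76.3] [0.06 0.21]
1.1 [490.6  82.4] [0.08 0.2 ]
1.0 [493.7  88.4] [0.1 0.2]
0.9 [497.4  94.1] [0.13 0.19]
0.8 [501.8  99.4] [0.15 0.18]
0.7 [506.9 104.4] [0.17 0.17]
0.6 [512.5 108.8] [0.19 0.15]
0.5 [518.7 112.7] [0.21 0.13]
0.4 [525.4 115.9] [0.22 0.11]
0.3 [532.4 118.3] [0.24 0.08]
0.2 [539.8 120. ] [0.25 0.06]
0.1 [545.6 121. ] [0.19 0.03]
0 [551.6 121.5] [0.2  0.02]
```

>>> jog_arm(rows=[[[-0.02,0.1,0,0,1],[-0.02,0.1,0,0,1],[-0.01,0.1,0,0,1],[-0.01,0.1,0,0,1],[0,0.1,0,0,1]]])

```text
time_s: 17.3
tool_pos: [0.4872, 0.0528, 0.0512]
tool_rot: [[1.0, -0.001, 0.003], [-0.001, -1.0, -0.001], [0.003, 0.001, -1.0]]
contact_force: [2.5, -7.8, -0.2]
width: 0.005
finger_force: 3.0
```

>>> jog_arm(rows=[[[0,0.1,0,0,1],[0,0.1,0,0,1],[0.01,0.1,0,0,1],[0.01,0.1,0,0,1],[0.02,0.1,0,0,1]]])

```text
time_s: 17.8
tool_pos: [0.488, 0.068, 0.0511]
tool_rot: [[1.0, -0.0, 0.001], [-0.0, -1.0, -0.001], [0.001, 0.001, -1.0]]
contact_force: [1.8, -6.4, 0.6]
width: 0.01
finger_force: 2.6
```

>>> jog_arm(rows=[[[0.02,0.1,0,0,1],[0.03,0.1,0,0,1],[0.03,0.1,0,0,1],[0.04,0.1,0,0,1],[0.04,0.1,0,0,1]]])

```text
time_s: 18.3
tool_pos: [0.4923, 0.0832, 0.0509]
tool_rot: [[1.0, -0.0, -0.0], [-0.0, -1.0, -0.001], [-0.0, 0.001, -1.0]]
contact_force: [-0.2, -4.9, -0.1]
width: 0.006
finger_force: 2.0
```

>>> jog_arm(rows=[[[0.05,0.1,0,0,1],[0.05,0.1,0,0,1],[0.06,0.1,0,0,1],[0.06,0.1,0,0,1],[0.07,0.09,0,0,1]]])

```text
time_s: 18.8
tool_pos: [0.5009, 0.0986, 0.0507]
tool_rot: [[1.0, -0.0, -0.0], [-0.0, -1.0, 0.0], [-0.0, -0.0, -1.0]]
contact_force: [-2.4, -4.3, 0.2]
width: 0.003
finger_force: 1.4
```

>>> jog_arm(rows=[[[0.08,0.09,0,0,1],[0.08,0.09,0,0,1],[0.08,0.08,0,0,1],[0.09,0.08,0,0,1],[0.09,0.08,0,0,1]]])

```text
time_s: 19.3
tool_pos: [0.5137, 0.1111, 0.0508]
tool_rot: [[1.0, -0.0, 0.0], [-0.0, -1.0, 0.0], [0.0, -0.0, -1.0]]
contact_force: [-0.9, -0.5, 0.7]
width: 0.002
finger_force: 0.9
```

>>> jog_arm(rows=[[[0.1,0.07,0,0,1],[0.1,0.07,0,0,1],[0.1,0.06,0,0,1],[0.1,0.06,0,0,1],[0.1,0.05,0,0,1]]])

```text
time_s: 19.8
tool_pos: [0.5288, 0.1203, 0.0508]
tool_rot: [[1.0, -0.0, 0.0], [-0.0, -1.0, 0.0], [0.0, -0.0, -1.0]]
contact_force: [-1.0, -1.7, 0.2]
width: 0.005
finger_force: 0.4
```

>>> jog_arm(rows=[[[0.1,0.03,0,0,1],[0.1,0.03,0,0,1],[0.1,0.02,0,0,1],[0.08,0.02,0,0,1],[0,0,0,0,1]]])

```text
time_s: 20.3
tool_pos: [0.5403, 0.1232, 0.0509]
tool_rot: [[1.0, -0.0, 0.0], [-0.0, -1.0, 0.0], [0.0, -0.0, -1.0]]
contact_force: [-0.4, -0.2, 0.7]
width: 0.004
finger_force: 0.0
```

```bash
python3 - <<'E'
from h import *
for n in("top","wrist"):
    f=grab(n);s=sensors.get_state()
    h=cv2.cvtColor(f["img"],cv2.COLOR_RGB2HSV);r=(((h[...,0]<8)|(h[...,0]>172))&(h[...,1]>110)&(h[...,2]>60)).astype(np.uint8)
    k,l,st,ce=cv2.connectedComponentsWithStats(r)
    for i in range(1,k):
        p=onz(f,*ce[i],.06)
        if st[i,4]>5 and .44<p[0]<.66 and -.05<p[1]<.2:print(n,st[i],ce[i].round(1),"z60",p.round(4),"z95",onz(f,*ce[i],.095).round(4))
E
```

```text
wrist [ 290  218   76   35 2177] [326.7 234.5] z60 [0.5609 0.1185 0.06  ] z95 [0.5782 0.1197 0.095 ]
wrist [529 284  23  26 435] [540.  296.3] z60 [0.5244 0.0047 0.06  ] z95 [0.5517 0.037  0.095 ]
```

The tip has lost contact and the paddle is ahead of it, which suggests it snapped shut. I'll back off and check.

>>> jog_arm(rows=[[[-0.3,0,0,0,1],[-0.5,0,0.3,0,1],[-0.5,0,0.9,0,1],[-0.5,0,0.9,0,1],[0,0,0,0,1]]])

```text
time_s: 20.9
tool_pos: [0.4856, 0.1234, 0.1166]
tool_rot: [[1.0, 0.0, 0.005], [0.0, -1.0, 0.0], [0.005, -0.0, -1.0]]
contact_force: [1.1, -0.6, -0.1]
width: 0.005
finger_force: 0.0
```

>>> jog_arm(rows=[[[0,-0.5,0.5,0,1],[0,-0.5,0,0,1],[0,-0.5,0,0,1],[0,0,0,0,1],[0,0,0,0,1]]])

```text
time_s: 21.4
tool_pos: [0.4857, 0.0783, 0.1282]
tool_rot: [[1.0, -0.001, -0.001], [-0.001, -1.0, 0.0], [-0.001, -0.0, -1.0]]
contact_force: [-0.3, -0.1, 0.5]
width: 0.006
finger_force: 0.0
```

```bash
python3 - <<'E'
from h import *
f=grab("wrist");np.savez("w11.npz",**{k:f[k] for k in("img","K","R","c")});s=sensors.get_state();print(s["tool_pos"])
h=cv2.cvtColor(f["img"],cv2.COLOR_RGB2HSV);r=(((h[...,0]<8)|(h[...,0]>172))&(h[...,1]>110)&(h[...,2]>60)).astype(np.uint8)
k,l,st,ce=cv2.connectedComponentsWithStats(r)
for i in range(1,k):
    if st[i,4]>30:
        c=np.argwhere(l==i)[:,::-1].astype(np.float32);print(st[i],ce[i].round(1),"z95",onz(f,*ce[i],.095).round(4),"z60",[onz(f,*p,.06).round(4)[:2].tolist() for p in cv2.boxPoints(cv2.minAreaRect(c))])
V=np.array([.5523,.054])
for t in(0,.1,.2):
    a=t+1.3705;hd=np.array([np.cos(a),np.sin(a)]);print(t,[(proj(f,[*(V+q*hd),.06])).round(0) for q in(.046,.086)])
m=(h[...,0]>8)&(h[...,0]<25)&(h[...,1]>110)&(h[...,2]>60)
k,l,st,ce=cv2.connectedComponentsWithStats(m.astype(np.uint8));print([(st[i],onz(f,*ce[i],.045).round(3)) for i in range(1,k) if st[i,4]>15])
E
```

```text
[0.48572178 0.07857687 0.1283005 ]
[234  99  57  19 577] [262.5 107.4] z95 [0.5649 0.1092 0.095 ] z60 [[0.5638, 0.1361], [0.5711, 0.1337], [0.5635, 0.0963], [0.556, 0.0982]]
[381 117  22  22 351] [391.1 127.7] z95 [0.5537 0.0357 0.095 ] z60 [[0.5501, 0.0369], [0.5595, 0.0279], [0.5501, 0.0174], [0.5405, 0.0263]]
0 [array([287., 111.]), array([229.,  99.])]
0.1 [array([286., 118.]), array([228., 112.])]
0.2 [array([286., 125.]), array([229., 125.])]
[(array([394, 114,  29,  12, 156], dtype=int32), array([0.554, 0.011, 0.045])), (array([289, 301,   7,  27, 121], dtype=int32), array([0.378, 0.103, 0.045])), (array([342, 307,   5,  45, 171], dtype=int32), array([0.357, 0.053, 0.045])), (array([289, 334,   6,  18,  85], dtype=int32), array([0.344, 0.104, 0.045]))]
```

The paddle edge runs along (0.197, 0.98), which matches lever angle 0. I only pushed it to about 0.2 rad, so the band's spring did the rest, and it is hooked. The arm is clear, so I'm handing in.

```bash
python3 -c "
from h import *
print(ticket.finish_job())"
```

```text
the job is handed in; nothing more can be done
None
```

The job is handed in: the T-bar caught in the keeper, and the red lever snapped shut on its own from about 0.2 rad. That snap is my evidence that the tin is clamped, because I didn't measure the band's opening directly; the arm was clear at the end and I kept it away from the bystanders.

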